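# Offer up a bearing ball in its dish

### The job

Pick the middle-sized of the three steel balls (28 mm) out of the rack and lay it gently in the middle of the dish on the stand; leave the other two balls in the rack. Then take the dish by its upright post, lift it straight up about 5 cm, and only then turn it a quarter turn about its own middle, over the stand, so that its spout points at the funnel, keeping the dish level and the loose ball in its middle all the time. Finish while still holding the dish there, level and still, clear of everything, ball in the middle; do not tip it out, do not let go, and do not knock over the jar.

Things in the scene. Friction and masses are not known exactly. Their poses are not given: they have to be found in the camera images.
- stand: fixed stand: dark steel base plate 120 x 120 x 10 mm with a grey round pedestal 90 mm across, flat top 45 mm above the table. Origin at the centre of its underside on the table. At the start the dish sits on the middle of its top (within 2 mm), spout along the stand's +x (within 0.04 rad). The funnel stands on the stand's +y or -y axis, a jar of similar size on the other
- dish: round aluminium dish, 118 mm across, 22 mm high, about 0.22 kg. Origin: centre of its underside, z up, x towards its spout (channel 38 mm wide, end at x = 86). Inside: flat floor of 12 mm radius at z = 6, then a cone of slope 0.18 up to the rim. On the far side from the spout a low neck leads to a square black post 24 x 24 mm, sides along x and y, centred at x = -100, from z = 10 to 66 mm
- dish_centre (a point): the middle of the dish's flat inner floor (6 mm above the dish's origin), where the ball must rest
- dish_grip (a point): point on the axis of the dish's post, 50 mm above the dish's underside, 16 mm below the post's top: grip it here from above, across either pair of its sides; 28 mm are free between post and rim
- dish_spout (a point): open end of the dish's spout, at x = 86, z = 14 mm in the dish
- funnel_mouth (a point): centre of the mouth of the fixed steel funnel, 64 mm across, 66 mm above the table, 160 to 180 mm from the stand's centre along the stand's +y or -y axis. The funnel's foot is 60 mm across
- jar: loose closed glass jar with a steel lid, 58 mm across, 62 mm high, origin under its centre; stands across the stand from the funnel
- rack: fixed brown wooden ball rack, a bar 240 x 60 x 30 mm (x, y, z), origin at the centre of its underside on the table. Three round pockets 15 mm across, 15 mm deep, at x = -75, 0 and 75 mm on its middle line carry one ball each. It stands to the left or to the right of the stand, an open blue parts bin (200 x 110 x 50 mm) on the other side
- ball_a_center (a point): centre of the smallest steel ball, 20 mm diameter, 33 g; in one of the rack's pockets, centre about 37 mm above the table
- ball_b_center (a point): centre of the middle-sized steel ball, 28 mm diameter, about 90 g: the one wanted; in one of the rack's pockets, centre about 42 mm above the table. It rolls freely
- ball_c_center (a point): centre of the largest steel ball, 36 mm diameter, 190 g; in one of the rack's pockets, centre about 46 mm above the table
Mind the look-alikes: they are no part of the job. What is shaped like the part that bears funnel_mouth but pink is not meant.

How it is judged:
By the outcome, as a careful person would: the job done as asked, in the order asked, and still so for the second after the job is handed in, while the arm keeps its last pose, push and grip.
It also fails if it takes over 72 s, if anything falls off the work surface, if the arm or the gripper's body presses on something with over 40 N, if the wrist force passes 120 N, or if a joint passes its speed limit or range.

### The arm

A 7-joint arm with a two-finger parallel gripper is mounted at the origin on the work surface. World frame = base frame: x ahead of the robot, y to its left, z up, the work surface at z = 0. Lengths are in m, angles in rad, forces in N, time in s.
With the tool pointing down it reaches from about 0.425 to 0.8 m from the base axis. Payload 8.3 kg.
Tool frame: the origin (TCP) lies on the centre line of the jaws, within the pads' length; the fingertips stand 17 mm ahead of it and the grasp point (between the pads) lies 2 mm behind it; z points along the fingers, y is the line along which they close (so a half turn about z gives the same grasp; the last joint's range is limited). The gripper opens to 85 mm and grips with 20 to 120 N. Pads are 22 mm wide; open, the fingers measure 114 mm over their backs; the gripper's body (76 mm by 85 mm) begins 54 mm behind the grasp point. The pads swing forward as they close: fully open they stand 13 mm farther back than shut.
Start: joints at [1.114, 0.383, 0.016, 1.37, -0.006, 1.388, -0.046], TCP at [0.24, -0.577, 0.248] pointing down, gripper open.
Joint ranges: [-2.95, 2.95], [-0.25, 2.06], [-1.52, 1.56], [0.18, 2.33], [-1.44, 4.58], [0.02, 2.06], [-3.01, 3.01]. Speed limits (rad/s): [2.39, 2.39, 3.01, 3.01, 3.14, 3.14, 3.14].

### API

Orientations are given as a unit quaternion [x, y, z, w].
In Python, from rig import manip gives the robot as it stands. The module is installed in compiled form; this text tells all that it offers.
- The arm moves only by the tool send_rows, never from a script. Its arguments are lists of equal length, an entry for each row: "linear": the shift along the tool's x, y, z in cm, a list of three; "dr": the turn, a rotation vector about the tool's x, y, z in degrees, a list of three; "fingers": the closure, from 0 (fully open) to 1 (shut). A call has 1 to 5 rows; each row is the pose to reach, as a shift and turn from the pose commanded when the call began, along the tool's axes at that moment; what a row does not reach only later rows make up. A row lasts 1/8 s, in which the tool goes at most 62.5 mm and 10.7 degrees, less where a joint would pass 70% of its speed; a pose out of reach is approached as far as the arm can. A call with a gripper value outside its range is refused whole. The fingers move at their own pace and stop on an object; the grip force is fixed at half the most. Time passes only in rows, so rows that repeat a pose let the fingers close. It gives the time, the measured TCP pose, the force, the opening and the grip force at its end, in the units of the state.
- manip.observe(): the state, without advancing time (a new reading comes with each control period).
- manip.grab_frame(name): name is "side" or "top" or "wrist"; returns a dict with "pixels" (384x512x3 uint8, red, green, blue), "fx", "fy", "cx", "cy" (pixels), "dist_coeffs" ([k1, k2, p1, p2, k3] as OpenCV has them; the pictures are not rectified), "extrinsics" (4x4, takes a point from camera to world coordinates). Camera axes: x right, y up, looking along -z (the intrinsics and any distortion apply to the point x, -y, -z); pixel columns grow to the right and rows downward; lengths in m; the calibration is good to about 2 mm. A picture is of the moment at which its call begins. There is no depth.
- manip.close_job(): hands the job in; it is judged then, once.
The state is a dict: "time": time; "q": joint angles; "qvel": joint speeds; "joint_efforts": joint torques, N m; "position": TCP position; "ee_rot": TCP orientation; "wrist_force": force on the tool from outside, world axes, zero at the start; "torque": the same for the moment, N m; "width": opening from 0.0 (shut) to 1.0 (fully open); "gripper_force": force on a finger pad.
Only numpy, scipy, OpenCV 4.12 (cv2) and the standard library are available. Lean on these libraries where they do the work, as an engineer would, in place of code of your own. Each camera call takes 0.05 s, during which the arm holds its last target. There are 200 camera calls.

## Working session

There is one attempt and no reset: what is moved stays moved. The work goes in short steps, Python scripts to look and compute and a tool call to move; the robot and the scene stay as the last step left them, time stands still between calls to the robot, and variables do not carry over. Pictures are saved under pics/ and viewed, at most 10 in all, crops included, and the job is handed in when it is done.

Besides the shell and the picture viewer there is one more tool, called as name(argument=value, ...) on one line, values as JSON. send_rows: Moves the arm, as the interface text tells. Its arguments: {"type":"object","properties":{"linear":{"type":"array","items":{"type":"array","items":{"type":"number"}}},"dr":{"type":"array","items":{"type":"array","items":{"type":"number"}}},"fingers":{"type":"array","items":{"type":"number"}}},"required":["linear","dr","fingers"]}

```bash
mkdir -p pics; cat > h.py <<'E'
import numpy as np, cv2
from rig import manip
from scipy.spatial.transform import Rotation as R
def grab(n):
    f=manip.grab_frame(n); f['K']=np.array([[f['fx'],0,f['cx']],[0,f['fy'],f['cy']],[0,0,1.]]); f['d']=np.array(f['dist_coeffs'],float); f['E']=np.array(f['extrinsics']); return f
def ray(f,uv):
    p=cv2.undistortPoints(np.array(uv,float).reshape(-1,1,2),f['K'],f['d']).reshape(-1,2)
    d=np.c_[p[:,0],-p[:,1],-np.ones(len(p))]@f['E'][:3,:3].T
    return f['E'][:3,3],d
def onz(f,uv,z):
    o,d=ray(f,uv); return o+d*((z-o[2])/d[:,2])[:,None]
def proj(f,P):
    P=np.atleast_2d(P); c=(P-f['E'][:3,3])@f['E'][:3,:3]; c=c*[1,-1,-1]
    return cv2.projectPoints(c,np.zeros(3),np.zeros(3),f['K'],f['d'])[0].reshape(-1,2)
def save(f,n): cv2.imwrite('pics/'+n+'.png',cv2.cvtColor(f['pixels'],cv2.COLOR_RGB2BGR))
def tool(dw,s=None):
    s=s or manip.observe(); return R.from_quat(s['ee_rot']).inv().apply(dw)*100
E
python3 - <<'E'
from h import *
import pickle
fs={n:grab(n) for n in('top','side')}
pickle.dump(fs,open('f0.pkl','wb'))
for n in fs: save(fs[n],n+'0'); print(n,fs[n]['E'].round(3).tolist(),fs[n]['K'][0],fs[n]['d'])
print(manip.observe())
E
```

```text
top [[0.024, 0.993, -0.116, 0.39], [-1.0, 0.026, 0.016, -0.001], [0.019, 0.116, 0.993, 1.274], [0.0, 0.0, 0.0, 1.0]] [441.04513198   0.         256.49653543] [-0.00619484  0.          0.          0.          0.        ]
side [[-1.0, 0.006, -0.028, 0.513], [-0.023, -0.741, 0.671, 0.638], [-0.016, 0.671, 0.741, 0.784], [0.0, 0.0, 0.0, 1.0]] [399.38353042   0.         261.27159584] [-0.04399627  0.          0.          0.          0.        ]
{'time': 0.1, 'q': array([ 1.11408318,  0.38414877,  0.01637352,  1.37103515, -0.00631525,
        1.3882184 , -0.04648151]), 'qvel': array([ 0.00084777, -0.00074736,  0.00301502, -0.00187098,  0.00128829,
        0.00281052,  0.00014108]), 'joint_efforts': array([ 3.79505334e-03, -6.29131937e+01,  8.47394932e-01, -3.72754955e+01,
        1.65380014e-02,  1.05084226e-02, -4.19573530e-05]), 'position': array([ 0.23969812, -0.57674857,  0.24738844]), 'ee_rot': array([ 9.80668191e-01,  1.95676070e-01, -1.77029140e-04, -8.62548422e-04]), 'wrist_force': array([ 0.28163457, -0.24119305,  0.50745262]), 'torque': array([-0.01265976,  0.01818923,  0.01737076]), 'gripper_force': 0.0, 'width': 0.9951045141174131}
```

View pics/top0.png

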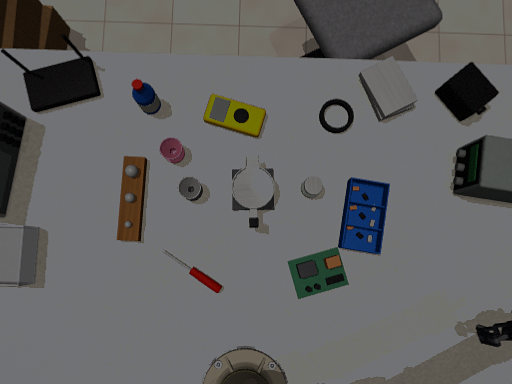

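View pics/side0.png

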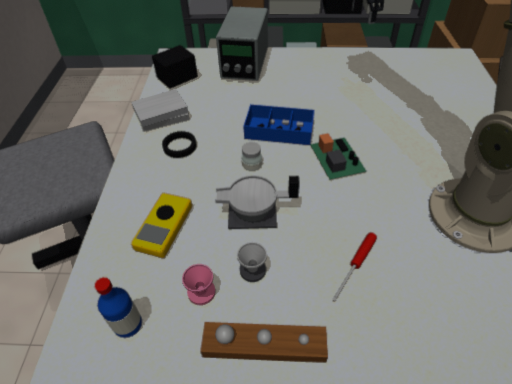

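The top view shows the balls at about (131,171) large, (130,198) middle and (128,225) small. The dish is at (253,188), its post at (254,223), the grey funnel at (190,189) and the jar at (312,187). The side view agrees, with the middle ball at (264,337).

```bash
python3 - <<'E'
from h import *
import pickle
fs=pickle.load(open('f0.pkl','rb'))
def blobs(f,m,box,mina=15):
    x0,y0,x1,y1=box; z=np.zeros_like(m);z[y0:y1,x0:x1]=m[y0:y1,x0:x1]
    n,l,s,c=cv2.connectedComponentsWithStats(z.astype(np.uint8))
    return [(c[i].round(1),s[i].tolist()) for i in range(1,n) if s[i,4]>=mina]
t=fs['top'];s=fs['side']
hsv=lambda f:cv2.cvtColor(f['pixels'],cv2.COLOR_RGB2HSV).astype(int)
H=hsv(t);S=hsv(s)
wood=lambda h:(h[...,1]>100)&(h[...,0]<22)
print('wood top',onz(t,[b[0] for b in blobs(t,wood(H),(110,145,155,250),200)],.03).round(4))
w=wood(H).astype(np.uint8);w[:, :110]=0;w[:,155:]=0;w[:145]=0;w[250:]=0
c=np.vstack(cv2.findContours(w,0,2)[0]);r=cv2.minAreaRect(c);print(r,onz(t,cv2.boxPoints(r),.03).round(4).tolist())
# balls
bt=blobs(t,H[...,1]<90,(119,155,143,240));bs=blobs(s,S[...,1]<90,(207,325,322,352))
print(bt);print(bs)
print(onz(t,[b[0] for b in bt],.04).round(4).tolist()); print(onz(s,[b[0] for b in bs],.04).round(4).tolist())
# post dark
dt=H[...,2]<40; print('post',[(b,onz(t,b[0],.111).round(4)) for b in blobs(t,dt,(244,214,264,230))])
ds=S[...,2]<30; print('posts',[(b,onz(s,b[0],.09).round(4)) for b in blobs(s,ds,(285,172,303,200))])
for b,f,n in(((225,150,285,235),t,'t'),((210,160,305,232),s,'s')):
    x0,y0,x1,y1=b; cv2.imwrite(f'pics/c{n}.png',cv2.resize(cv2.cvtColor(f['pixels'][y0:y1,x0:x1],cv2.COLOR_RGB2BGR),None,fx=8 if n=='s' else 7,fy=8 if n=='s' else 7,interpolation=2))
c1=cv2.imread('pics/ct.png');c2=cv2.imread('pics/cs.png')
c2=cv2.resize(c2,(370,int(c2.shape[0]*370/c2.shape[1])));o=np.zeros((600,800,3),np.uint8);o[:c1.shape[0],:c1.shape[1]]=c1;o[:c2.shape[0],425:795]=c2
x=cv2.resize(cv2.cvtColor(t['pixels'][170:210,170:215],cv2.COLOR_RGB2BGR),None,fx=7,fy=7);o[310:590,425:740]=x
cv2.imwrite('pics/crop1.png',o)
E
```

```text
wood top [[0.5197 0.331  0.03  ]]
((131.71678161621094, 198.3042755126953), (23.74151611328125, 84.23399353027344), 4.899092674255371) [[0.4089, 0.3682, 0.03], [0.648, 0.3622, 0.03], [0.644, 0.2946, 0.03], [0.4049, 0.3021, 0.03]]
[(array([122.8, 170.3]), [119, 155, 24, 53, 182]), (array([131. , 170.5]), [125, 165, 13, 12, 129]), (array([129.3, 197.1]), [125, 193, 10, 9, 75]), (array([141.7, 230. ]), [141, 217, 2, 23, 33]), (array([127.6, 223.9]), [124, 221, 8, 7, 40])]
[(array([224.3, 333.9]), [215, 325, 19, 19, 293]), (array([307.6, 325.2]), [290, 325, 32, 2, 38]), (array([263.9, 336.1]), [257, 329, 15, 15, 177]), (array([303.4, 338.8]), [298, 334, 11, 11, 91])]
[[0.6029, 0.3587, 0.04], [0.6029, 0.3356, 0.04], [0.5272, 0.3361, 0.04], [0.4361, 0.2965, 0.04], [0.452, 0.3365, 0.04]]
[[0.6025, 0.3335, 0.04], [0.4428, 0.3137, 0.04], [0.5268, 0.3365, 0.04], [0.4521, 0.3406, 0.04]]
post [((array([253.4, 222.1]), [249, 218, 9, 10, 79]), array([[ 0.4615, -0.0129,  0.111 ]]))]
posts [((array([293.3, 186.8]), [289, 177, 9, 21, 170]), array([[ 0.4631, -0.0041,  0.09  ]]))]
```

View pics/crop1.png

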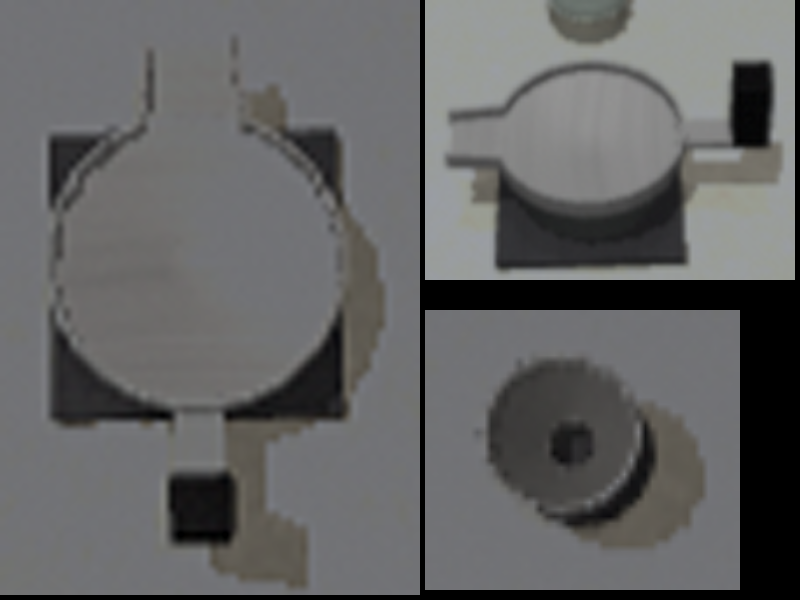

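The crop shows the dish rim spanning u 52–345 in the left crop, with its bottom near v 410. The post top is at (202,508), and the base-plate corners are about (50,132), (340,130), (342,415) and (50,418). Bottom right, the funnel mouth is centred at about (568,436).

```bash
python3 - <<'E'
from h import *
import pickle
fs=pickle.load(open('f0.pkl','rb'));t=fs['top'];s=fs['side']
c=lambda p:np.array(p,float)/7-.5+[225,150]
B=onz(t,c([[50,133],[339,131],[342,415],[51,418]]),.01);print('base',B.round(4).tolist(),B.mean(0))
print('rim l r bottom',onz(t,c([[52,263],[345,263],[198,410]]),.067).round(4).tolist())
print('post',onz(t,c([202,508]),.111), 'spout',onz(t,c([[151,45],[235,42]]),.064).round(4).tolist())
f=(np.array([[568-425,436-310]])/7-.5+[170,170]);print('funnel',onz(t,f,.066))
cs=lambda p:(np.array(p,float)-[425,0])/370*95-.5+[210,160]
# side crop scaled 760->370 => 95px ->370
print('side base near corners',onz(s,cs([[498,267],[687,263]]),.01).round(4).tolist())
print('side rim l/r/top/bot',onz(s,cs([[497,140],[685,140],[590,64],[590,213]]),.067).round(4).tolist())
print('side post top',onz(s,cs([[733,64],[771,62]]),.111).round(4).tolist(), proj(s,[[.463,-.013,.095]]))
st=manip.observe();print(R.from_quat(st['ee_rot']).as_matrix().round(3).tolist())
E
```

```text
base [[0.6219, 0.0531, 0.01], [0.626, -0.0669, 0.01], [0.5075, -0.0705, 0.01], [0.5032, 0.0491, 0.01]] [ 0.56465568 -0.0087988   0.01      ]
rim l r bottom [[0.5595, 0.0483, 0.067], [0.5625, -0.0673, 0.067], [0.5027, -0.0107, 0.067]]
post [[ 0.46158648 -0.01279189  0.111     ]] spout [[0.6487, 0.0116, 0.064], [0.6509, -0.0218, 0.064]]
funnel [[0.55533066 0.16403982 0.066     ]]
side base near corners [[0.6186, 0.059, 0.01], [0.5013, 0.0546, 0.01]]
side rim l/r/top/bot [[0.6191, 0.0041, 0.067], [0.5031, 0.0031, 0.067], [0.5642, -0.0618, 0.067], [0.5594, 0.0613, 0.067]]
side post top [[0.4746, -0.0194, 0.111], [0.4516, -0.0213, 0.111]] [[293.29868969 182.6237974 ]]
[[0.923, 0.384, -0.001], [0.384, -0.923, 0.002], [-0.0, -0.002, -1.0]]
```

send_rows(linear=[[5,-3.4,0],[10,-6.8,0],[15,-10.2,0],[19.5,-13.3,0],[23.5,-16,0]], dr=[[0,0,5],[0,0,10],[0,0,15],[0,0,20],[0,0,23.9]], fingers=[0,0,0,0,0])

```text
time: 0.72
position: [0.3963, -0.337, 0.2481]
ee_rot: [1.0, -0.012, -0.0, -0.0]
wrist_force: [1.2, -0.5, 0.4]
width: 1.002
gripper_force: 0.0
```

send_rows(linear=[[2.5,-5.6,0],[5,-11.2,0],[7,-16.8,0],[9,-22.4,0],[11,-28,0]], dr=[[0,0,0],[0,0,0],[0,0,0],[0,0,0],[0,0,0]], fingers=[0,0,0,0,0])

```text
time: 1.35
position: [0.5121, -0.0601, 0.2481]
ee_rot: [1.0, -0.012, -0.0, 0.0]
wrist_force: [0.5, -0.2, 0.3]
width: 1.002
gripper_force: 0.0
```

```bash
python3 - <<'E'
from h import *
s=manip.observe();print(s['position'],s['q'].round(2),R.from_quat(s['ee_rot']).as_matrix().round(4).tolist())
f=grab('wrist');save(f,'w1');print(f['E'].round(3).tolist(),f['K'][0,0])
print(tool(np.array([.527,.336,.15])-s['position']))
E
```

```text
[ 0.5121159  -0.06006957  0.24812618] [ 0.36  0.17 -0.35  1.65  0.06  1.33 -1.59] [[0.9997, -0.0236, -0.0003], [-0.0236, -0.9997, -0.0], [-0.0003, 0.0, -1.0]]
[[-0.024, 0.959, 0.283, 0.584], [-1.0, -0.023, -0.006, -0.06], [0.001, -0.283, 0.959, 0.374], [0.0, 0.0, 0.0, 1.0]] 289.36791000286394
[  0.96064818 -39.57818515   9.99291387]
```

View pics/w1.png

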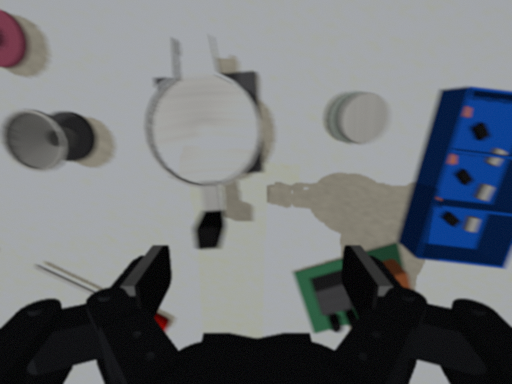

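The wrist view shows the dish rim spanning u 147–262 and v 72–186, the post top near (210,220), and the funnel mouth at (38,140). I'll check the dish against these.

```bash
python3 - <<'E'
from h import *
f=grab('wrist')
print('rim',onz(f,[[147.5,128],[261,128],[204,185],[204,129]],.067).round(4).tolist())
print('base corners TL,TR,BR',onz(f,[[154,79],[257,72],[262,170]],.01).round(4).tolist())
H=cv2.cvtColor(f['pixels'],cv2.COLOR_RGB2HSV).astype(int);m=(H[...,2]<25);z=np.zeros(m.shape,np.uint8);z[200:255,185:235]=m[200:255,185:235]
print(cv2.boundingRect(z));print(proj(f,[[.4616+a,-.0128+b,zz] for zz in(.111,.055) for a in(-.012,.012) for b in(-.012,.012)]).round(1).tolist())
print('funnel',onz(f,[38,140],.066))
for v in range(206,252,3): print(v,np.where(z[v])[0][[0,-1]] if z[v].any() else None)
E
```

```text
rim [[0.5701, 0.0632, 0.067], [0.5688, -0.054, 0.067], [0.5088, 0.0089, 0.067], [0.5685, 0.005, 0.067]]
base corners TL,TR,BR [[0.6227, 0.0698, 0.01], [0.6289, -0.0505, 0.01], [0.5135, -0.0555, 0.01]]
(209, 214, 26, 36)
[[233.5, 252.4], [209.6, 252.7], [232.7, 230.3], [208.2, 230.6], [237.2, 230.4], [217.1, 230.7], [236.6, 211.4], [216.0, 211.6]]
funnel [[0.55867644 0.17807518 0.066     ]]
206 None
209 None
212 None
215 [216 233]
218 [215 233]
221 [213 233]
224 [212 234]
227 [211 234]
230 [210 234]
233 [209 233]
236 [210 233]
239 [210 232]
242 [211 232]
245 [211 231]
248 [211 230]
251 None
```

send_rows(linear=[[0.2,-6,0],[0.4,-12,0],[0.6,-18,0],[0.7,-24,0],[0.8,-30,0]], dr=[[0,0,0],[0,0,0],[0,0,0],[0,0,0],[0,0,0]], fingers=[0,0,0,0,0])

```text
time: 2.08
position: [0.5268, 0.2392, 0.2481]
ee_rot: [1.0, -0.012, -0.0, 0.0]
wrist_force: [1.4, -0.5, 0.5]
width: 1.002
gripper_force: 0.0
```

send_rows(linear=[[0,-3,0],[0.1,-6,0],[0.1,-8.5,0],[0.2,-9.6,2],[0.2,-9.6,4]], dr=[[0,0,0],[0,0,0],[0,0,0],[0,0,0],[0,0,0]], fingers=[0,0,0,0,0])

```text
time: 2.7
position: [0.5307, 0.334, 0.2061]
ee_rot: [1.0, -0.011, -0.001, 0.0]
wrist_force: [0.1, -0.5, 0.1]
width: 1.003
gripper_force: 0.0
```

```bash
python3 - <<'E'
from h import *
s=manip.observe();print(s['position'],s['q'].round(2))
f=grab('wrist');save(f,'w2')
print(proj(f,[[.527,.336,.042]]))
E
```

```text
[0.53074982 0.33398579 0.20607712] [-0.22  0.47 -0.55  1.41  0.24  1.34 -2.38]
[[255.35383488 186.66624328]]
```

View pics/w2.png

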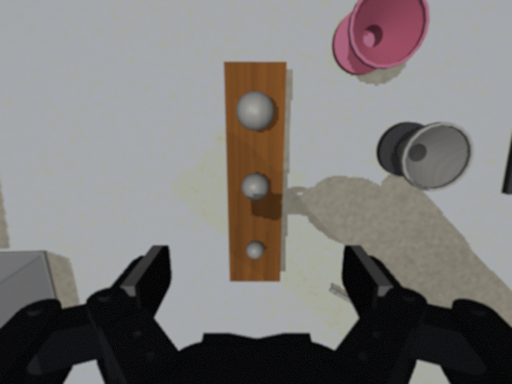

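The wrist view shows the middle ball at (255,186), where I predicted (255,187). Fingers straddle the rack. I'll descend.

send_rows(linear=[[-0.1,0,3.5],[-0.3,0,7],[-0.3,-0.1,10],[-0.3,-0.1,10],[-0.3,-0.1,10]], dr=[[0,0,0],[0,0,0],[0,0,0],[0,0,0],[0,0,0]], fingers=[0,0,0,0,0])

```text
time: 3.38
position: [0.5288, 0.3347, 0.1093]
ee_rot: [1.0, -0.012, 0.0, -0.0]
wrist_force: [0.1, 0.3, -0.2]
width: 1.0
gripper_force: 0.0
```

```bash
python3 - <<'E'
from h import *
s=manip.observe();print(s['position'],s['qvel'].round(3),R.from_quat(s['ee_rot']).as_matrix().round(4).tolist())
f=grab('wrist')
H=cv2.cvtColor(f['pixels'],cv2.COLOR_RGB2HSV).astype(int)
p=proj(f,[[.527,.336,.042]])[0];print(p)
x,y=p.astype(int);m=np.zeros(H.shape[:2],np.uint8);k=45
m[y-k:y+k,x-k:x+k]=(H[...,1]<90)[y-k:y+k,x-k:x+k]
n,l,st,c=cv2.connectedComponentsWithStats(m)
for i in range(1,n):
  if st[i,4]>150: print(c[i],st[i],onz(f,c[i],.042))
E
```

```text
[0.52877428 0.33466072 0.10926979] [-0.    -0.015 -0.005 -0.017  0.001 -0.001 -0.005] [[0.9997, -0.0239, 0.0008], [-0.0239, -0.9997, 0.0005], [0.0008, -0.0005, -1.0]]
[256.15687632 218.36632628]
[213.33057851 223.21487603] [211 173   7  90 484] [[0.52404877 0.36673692 0.042     ]]
[297.15120275 222.24398625] [293 173   8  90 582] [[0.52334702 0.30675692 0.042     ]]
[254.49509002 218.36743044] [ 235  199   40   40 1222] [[0.52702769 0.33718409 0.042     ]]
```

send_rows(linear=[[-0.2,-0.2,2],[-0.2,-0.2,4],[-0.2,-0.2,5.7],[-0.2,-0.2,5.7],[-0.2,-0.2,5.7]], dr=[[0,0,0],[0,0,0],[0,0,0],[0,0,0],[0,0,0]], fingers=[0,0,0,0.3,0.5])

```text
time: 4.05
position: [0.5264, 0.3372, 0.0515]
ee_rot: [1.0, -0.012, 0.0, -0.0]
wrist_force: [-0.2, 0.1, 0.1]
width: 0.601
gripper_force: 0.0
```

send_rows(linear=[[0,0,0],[0,0,0],[0,0,0],[0,0,0],[0,0,0]], dr=[[0,0,0],[0,0,0],[0,0,0],[0,0,0],[0,0,0]], fingers=[0.6,0.7,0.8,1,1])

```text
time: 4.68
position: [0.5268, 0.3366, 0.0525]
ee_rot: [1.0, -0.012, 0.001, 0.0]
wrist_force: [-2.1, -3.4, 5.4]
width: 0.287
gripper_force: 58.5
```

send_rows(linear=[[0,0,-0.5],[0,0,-1.5],[0,0,-3],[0,0,-4.5],[0,0,-6]], dr=[[0,0,0],[0,0,0],[0,0,0],[0,0,0],[0,0,0]], fingers=[1,1,1,1,1])

```text
time: 5.3
position: [0.5264, 0.3372, 0.1129]
ee_rot: [1.0, -0.012, 0.0, -0.0]
wrist_force: [0.0, 0.8, -0.9]
width: 0.287
gripper_force: 58.9
```

```bash
python3 - <<'E'
from h import *
s=manip.observe();print(s['position'],s['width'],s['gripper_force'],s['wrist_force'])
f=grab('wrist');g=grab('side');x,y=proj(g,[s['position']])[0].astype(int)
o=np.zeros((384,800,3),np.uint8);o[:,:400]=f['pixels'][:,60:460];c=g['pixels'][max(0,y-60):y+60,x-60:x+60];c=cv2.resize(c,(384,int(384*c.shape[0]/c.shape[1])),interpolation=2);o[:min(384,len(c)),410:794]=c[:384]
cv2.imwrite('pics/g1.png',o[...,::-1])
E
```

```text
[0.52639766 0.33716623 0.1128656 ] 0.2868000309715125 58.92226696014404 [ 0.01844471  0.80697733 -0.88583643]
```

View pics/g1.png

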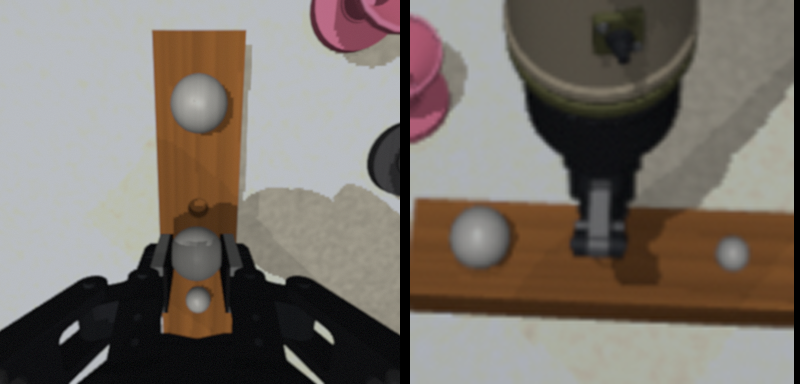

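The wrist view shows the ball held, centred near full-frame (256,254) and about 50 px wide. Its pocket is empty and the other two balls are still in the rack.

```bash
python3 - <<'E'
from h import *
f=grab('wrist');s=manip.observe()
h=cv2.cvtColor(f['pixels'],cv2.COLOR_RGB2HSV).astype(int)
for v in range(226,284,4): print(v,h[v,256].tolist(),end=' ')
o,d=ray(f,[[256,254]]);k=(s['position'][0]+.0006-o[0])/d[0,0];P=o+d[0]*k;print('\nball',P,'dist',np.linalg.norm(P-o),'rel z',P[2]-s['position'][2])
print(28e-3*289/np.linalg.norm(P-o))
t=s['position'];print(tool(np.array([.5625,-.0093,.19])-t))
E
```

```text
226 [11, 97, 71] 230 [15, 6, 84] 234 [30, 5, 104] 238 [24, 11, 119] 242 [36, 11, 118] 246 [30, 5, 96] 250 [20, 7, 103] 254 [30, 7, 107] 258 [23, 9, 112] 262 [30, 7, 109] 266 [30, 5, 103] 270 [30, 8, 101] 274 [15, 10, 98] 278 [45, 6, 89] 282 [14, 171, 115] 
ball [0.52741732 0.33927676 0.10403212] dist 0.15376081188344454 rel z -0.008703876029309804
52.627193501904685
[ 4.39026048 34.57098433 -7.76252865]
```

send_rows(linear=[[0,2,-2.5],[0,6,-5],[0.5,11,-7],[1,16,-7.8],[1.5,21,-7.8]], dr=[[0,0,0],[0,0,0],[0,0,0],[0,0,0],[0,0,0]], fingers=[1,1,1,1,1])

```text
time: 6.08
position: [0.5365, 0.125, 0.1897]
ee_rot: [1.0, -0.012, 0.0, -0.0]
wrist_force: [0.4, 0.0, -0.7]
width: 0.284
gripper_force: 59.1
```

send_rows(linear=[[0,4,0],[-1,8,0],[-2,11,0],[-3,13.6,0],[-3,13.6,0]], dr=[[0,0,0],[0,0,0],[0,0,0],[0,0,0],[0,0,0]], fingers=[1,1,1,1,1])

```text
time: 6.7
position: [0.5023, -0.0112, 0.1887]
ee_rot: [1.0, -0.014, -0.001, 0.001]
wrist_force: [0.2, 0.4, 0.3]
width: 0.286
gripper_force: 59.1
```

send_rows(linear=[[0,0,0],[0,0,0],[0,0,0]], dr=[[0,0,0],[0,0,0],[0,0,0]], fingers=[1,1,1])

```text
time: 7.08
position: [0.5033, -0.0077, 0.1892]
ee_rot: [1.0, -0.011, -0.0, -0.0]
wrist_force: [0.1, -0.2, -1.4]
width: 0.285
gripper_force: 59.1
```

```bash
python3 - <<'E'
from h import *
import pickle
s=manip.observe();print(s['position'],s['qvel'].round(3))
f=grab('wrist');save(f,'w3');pickle.dump((f,s),open('w3.pkl','wb'))
a=[.036+i*2*np.pi/8 for i in range(8)]
print(proj(f,[[.562+.059*np.cos(x),-.0092+.059*np.sin(x),.067] for x in a]).round(0).tolist())
E
```

```text
[ 0.50332043 -0.00766538  0.1892192 ] [ 0.002 -0.002  0.003  0.001  0.    -0.002  0.001]
[[254.0, 48.0], [203.0, 76.0], [188.0, 131.0], [213.0, 179.0], [262.0, 195.0], [308.0, 173.0], [329.0, 123.0], [308.0, 69.0]]
```

View pics/w3.png

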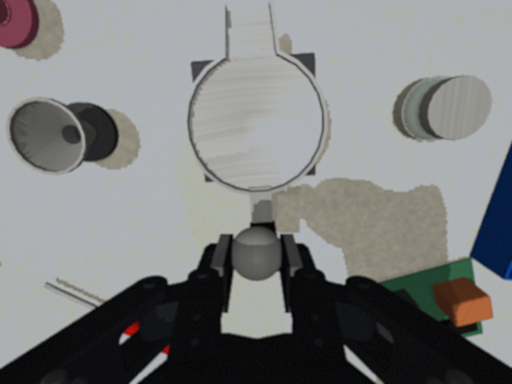

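The wrist view shows the rim with left u≈188, right u≈328 and bottom v≈192. The spout runs at u 229–277, v≈10. The base corners are at (193,62) and (315,54).

```bash
python3 - <<'E'
from h import *
import pickle
f,s=pickle.load(open('w3.pkl','rb'))
h=cv2.cvtColor(f['pixels'],cv2.COLOR_RGB2GRAY)
e=cv2.Canny(h,40,100)
# refine: rim edge points = outermost Canny edge near predicted rim, fit circle in plane z=.067
pts=[]
from scipy.optimize import least_squares
for a in np.r_[np.linspace(.5,2.6,25),np.linspace(-2.6,-.5,25)]:
    best=None
    for r in np.arange(.068,.050,-.0005):
        u,v=proj(f,[[.563+r*np.cos(a),-.009+r*np.sin(a),.067]])[0].round().astype(int)
        if 0<=v<384 and 0<=u<512 and e[v,u]: pts.append(onz(f,[[u,v]],.067)[0,:2]);break
pts=np.array(pts)
for R0 in(.059,None):
    fn=(lambda p:np.hypot(*(pts-p[:2]).T)-(R0 or p[2]))
    r=least_squares(fn,[.563,-.009,.059],loss='soft_l1',f_scale=.0007);print(len(pts),r.x.round(4),np.median(abs(fn(r.x))))
print('spout',onz(f,[[229,10],[277,10]],.06).round(4).tolist())
print('base',onz(f,[[193,62],[315,54],[315,173]],.01).round(4).tolist())
print('funnel',onz(f,[[47,135]],.066), 'jar', onz(f,[[458,107]],.062))
E
```

```text
50 [ 0.5624 -0.0097  0.059 ] 0.0009728565223992326
50 [ 0.5626 -0.0099  0.0596] 0.0010485952708283452
spout [[0.649, 0.0112, 0.06], [0.6482, -0.0256, 0.06]]
base [[0.621, 0.0518, 0.01], [0.6254, -0.0653, 0.01], [0.5096, -0.0698, 0.01]]
funnel [[0.55856607 0.16706299 0.066     ]] jar [[ 0.57351777 -0.17485742  0.062     ]]
```

send_rows(linear=[[1.5,0,0],[3.5,0,0],[5,0,2],[5.9,0,4.5],[5.9,0,6.5]], dr=[[0,0,0],[0,0,0],[0,0,0],[0,0,0],[0,0,0]], fingers=[1,1,1,1,1])

```text
time: 7.75
position: [0.5634, -0.0099, 0.123]
ee_rot: [1.0, -0.012, -0.0, -0.0]
wrist_force: [0.9, 0.7, -1.6]
width: 0.283
gripper_force: 59.1
```

send_rows(linear=[[0,0,1.5],[0,0,2.5],[0,0,3.3],[0,0,3.5],[0,0,3.5]], dr=[[0,0,0],[0,0,0],[0,0,0],[0,0,0],[0,0,0]], fingers=[1,1,1,1,1])

```text
time: 8.38
position: [0.5624, -0.01, 0.0897]
ee_rot: [1.0, -0.012, 0.0, -0.0]
wrist_force: [0.4, 0.2, -1.0]
width: 0.287
gripper_force: 59.1
```

send_rows(linear=[[0,0,0],[0,0,0],[0,0,0]], dr=[[0,0,0],[0,0,0],[0,0,0]], fingers=[1,1,1])

```text
time: 8.75
position: [0.5623, -0.01, 0.0895]
ee_rot: [1.0, -0.012, 0.0, -0.0]
wrist_force: [0.5, -0.2, -1.4]
width: 0.284
gripper_force: 59.1
```

```bash
python3 - <<'E'
from h import *
s=manip.observe();print(s['position'],s['wrist_force'],s['qvel'].round(3))
print(tool(np.array([.562,-.0095,.0755])-s['position']))
E
```

```text
[ 0.56226725 -0.00999924  0.08953526] [ 0.45936893 -0.20871961 -1.40374471] [-0.001  0.003 -0.002  0.001  0.002 -0.003  0.001]
[-0.0283773  -0.04923221  1.40351828]
```

Descend in small steps and watch the force for contact.

send_rows(linear=[[0,0,0.4],[0,0,0.8],[0,0,1.1],[0,0,1.2],[0,0,1.2]], dr=[[0,0,0],[0,0,0],[0,0,0],[0,0,0],[0,0,0]], fingers=[1,1,1,1,1])

```text
time: 9.38
position: [0.5621, -0.01, 0.0772]
ee_rot: [1.0, -0.012, -0.0, -0.0]
wrist_force: [0.1, -0.5, -0.4]
width: 0.285
gripper_force: 59.1
```

send_rows(linear=[[0,0,0.1],[0,0,0.1],[0,0,0.1]], dr=[[0,0,0],[0,0,0],[0,0,0]], fingers=[1,1,1])

```text
time: 9.75
position: [0.5622, -0.01, 0.0764]
ee_rot: [1.0, -0.012, 0.0, -0.0]
wrist_force: [0.3, -0.4, -0.7]
width: 0.285
gripper_force: 59.1
```

send_rows(linear=[[0,0,0.1],[0,0,0.1],[0,0,0.1]], dr=[[0,0,0],[0,0,0],[0,0,0]], fingers=[1,1,1])

```text
time: 10.12
position: [0.5624, -0.0099, 0.0758]
ee_rot: [1.0, -0.012, 0.0, -0.0]
wrist_force: [-2.4, -0.7, 5.5]
width: 0.288
gripper_force: 59.5
```

send_rows(linear=[[0,0,0],[0,0,0],[0,0,0],[0,0,0],[0,0,0]], dr=[[0,0,0],[0,0,0],[0,0,0],[0,0,0],[0,0,0]], fingers=[0.71,0.7,0.69,0.68,0.67])

```text
time: 10.75
position: [0.5618, -0.01, 0.0749]
ee_rot: [1.0, -0.012, -0.0, -0.0]
wrist_force: [-0.0, 0.5, 0.5]
width: 0.329
gripper_force: 0.0
```

send_rows(linear=[[0,0,0],[0,0,0],[0,0,0],[0,0,0],[0,0,0]], dr=[[0,0,0],[0,0,0],[0,0,0],[0,0,0],[0,0,0]], fingers=[0.65,0.62,0.58,0.54,0.5])

```text
time: 11.38
position: [0.5622, -0.01, 0.0753]
ee_rot: [1.0, -0.012, 0.0, -0.0]
wrist_force: [-0.3, -0.3, 0.5]
width: 0.498
gripper_force: 0.0
```

send_rows(linear=[[0,0,-0.5],[0,0,-1.5],[0,0,-3],[0,0,-5],[0,0,-7]], dr=[[0,0,0],[0,0,0],[0,0,0],[0,0,0],[0,0,0]], fingers=[0.5,0.5,0.5,0.5,0.5])

```text
time: 12.0
position: [0.5624, -0.01, 0.1472]
ee_rot: [1.0, -0.012, 0.001, -0.0]
wrist_force: [0.4, -0.1, 0.4]
width: 0.502
gripper_force: 0.0
```

send_rows(linear=[[-2,0,-0.5],[-6,0,-0.5],[-11,0,-0.5],[-14,0,-0.5],[-14,0,-0.5]], dr=[[0,0,0],[0,0,0],[0,0,-1.6],[0,0,-3.2],[0,0,-3.2]], fingers=[0.4,0.2,0.2,0.2,0.2])

```text
time: 12.62
position: [0.421, -0.0069, 0.1515]
ee_rot: [1.0, 0.016, 0.001, 0.001]
wrist_force: [0.8, -0.2, 0.7]
width: 0.796
gripper_force: 0.0
```

send_rows(linear=[[0,0,0],[0,0,0]], dr=[[0,0,0],[0,0,0]], fingers=[0.2,0.2])

```text
time: 12.88
position: [0.4232, -0.0066, 0.1507]
ee_rot: [1.0, 0.016, 0.0, -0.0]
wrist_force: [-0.4, -0.2, -0.6]
width: 0.799
gripper_force: 0.0
```

```bash
python3 - <<'E'
from h import *
import pickle
s=manip.observe();print(s['position'],s['q'].round(2),s['qvel'].round(3),R.from_quat(s['ee_rot']).as_matrix().round(4).tolist())
f=grab('wrist');save(f,'w4');pickle.dump((f,s),open('w4.pkl','wb'))
print(proj(f,[[.4616+a,-.0128+b,.111] for a in(-.012,.012) for b in(-.012,.012)]+[[.5623,-.0095,.065]]).round(0).tolist())
E
```

```text
[ 0.42320048 -0.00662216  0.15071609] [ 0.4   0.05 -0.47  2.01  0.03  1.09 -1.62] [ 0.001  0.007 -0.001  0.008  0.    -0.001  0.002] [[0.9995, 0.0324, 0.0008], [0.0324, -0.9995, 0.0005], [0.0009, -0.0005, -1.0]]
[[290.0, 191.0], [250.0, 190.0], [293.0, 151.0], [251.0, 150.0], [270.0, -1.0]]
```

View pics/w4.png

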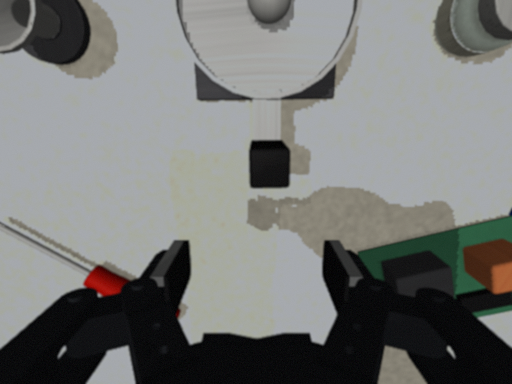

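The wrist view shows the ball resting in the dish at (270,5). The post top spans u 250–289, with its near edge at v≈187 and far edge at v≈149.

```bash
python3 - <<'E'
from h import *
import pickle
f,s=pickle.load(open('w4.pkl','rb'))
h=cv2.cvtColor(f['pixels'],cv2.COLOR_RGB2GRAY).astype(int)
print(h[136:194,270].tolist());print(h[170,244:296].tolist())
P=onz(f,[[249.5,170],[289.5,170],[270,187.5],[270,149]],.111);print(P.round(4).tolist())
print(tool(np.array([.4625,-.0127,.0])-s['position'],s))
E
```

```text
[165, 166, 162, 135, 83, 28, 3, 6, 6, 3, 5, 4, 9, 17, 22, 24, 26, 26, 29, 25, 26, 27, 22, 24, 27, 24, 23, 25, 22, 20, 17, 21, 23, 19, 21, 18, 20, 19, 19, 19, 18, 21, 18, 18, 20, 21, 21, 18, 15, 14, 31, 73, 123, 159, 168, 167, 168, 167]
[168, 168, 170, 165, 141, 94, 41, 19, 18, 26, 24, 24, 23, 24, 21, 24, 23, 21, 22, 20, 21, 19, 20, 19, 20, 18, 21, 20, 17, 19, 18, 18, 18, 20, 20, 19, 19, 20, 21, 20, 25, 16, 20, 15, 27, 59, 99, 122, 128, 126, 127, 127]
[[0.4617, -0.0001, 0.111], [0.4625, -0.0234, 0.111], [0.4516, -0.0125, 0.111], [0.4742, -0.0115, 0.111]]
[ 3.89521145  0.74176483 15.07462927]
```

send_rows(linear=[[1.5,0.3,0],[3,0.6,0],[3.9,0.7,1],[3.9,0.7,3],[3.9,0.7,4.5]], dr=[[0,0,0],[0,0,0],[0,0,0],[0,0,0],[0,0,0]], fingers=[0.2,0.2,0.2,0.2,0.2])

```text
time: 13.55
position: [0.4612, -0.0124, 0.1037]
ee_rot: [1.0, 0.016, -0.001, -0.0]
wrist_force: [-0.3, 0.7, 0.7]
width: 0.802
gripper_force: 0.0
```

send_rows(linear=[[0,0,0.7],[0,0,1.2],[0,0,1.2],[0,0,1.2],[0,0,1.2]], dr=[[0,0,0],[0,0,0],[0,0,0],[0,0,0],[0,0,0]], fingers=[0.2,0.25,0.35,0.45,0.5])

```text
time: 14.18
position: [0.4617, -0.0125, 0.0938]
ee_rot: [1.0, 0.016, 0.0, 0.0]
wrist_force: [0.3, 0.0, 0.1]
width: 0.496
gripper_force: 0.0
```

```bash
python3 - <<'E'
from h import *
s=manip.observe();print(s['position'],R.from_quat(s['ee_rot']).as_matrix().round(4).tolist(),s['width'])
print(tool(np.array([.4628,-.0122,.093])-s['position']))
E
```

```text
[ 0.46173099 -0.01249013  0.09378781] [[0.9995, 0.0325, 0.001], [0.0325, -0.9995, -0.0001], [0.0009, 0.0001, -1.0]] 0.4959519356599814
[ 0.10771209 -0.02553757  0.07887987]
```

send_rows(linear=[[0.1,0,0.1],[0.1,0,0.1],[0.1,0,0.1],[0.1,0,0.1],[0.1,0,0.1]], dr=[[0,0,0],[0,0,0],[0,0,0],[0,0,0],[0,0,0]], fingers=[0.55,0.6,0.65,0.68,0.7])

```text
time: 14.8
position: [0.4624, -0.0124, 0.0923]
ee_rot: [1.0, 0.016, 0.0, -0.0]
wrist_force: [-0.0, 0.4, 0.7]
width: 0.3
gripper_force: 0.0
```

send_rows(linear=[[0,0,0],[0,0,0],[0,0,0],[0,0,0],[0,0,0]], dr=[[0,0,0],[0,0,0],[0,0,0],[0,0,0],[0,0,0]], fingers=[0.72,0.75,0.8,0.9,1])

```text
time: 15.42
position: [0.4624, -0.0123, 0.0924]
ee_rot: [1.0, 0.016, 0.0, -0.0]
wrist_force: [-1.6, 0.6, 3.5]
width: 0.276
gripper_force: 58.7
```

```bash
python3 - <<'E'
from h import *
import pickle
s=manip.observe();print(s['position'],s['width'],s['gripper_force'],s['wrist_force'],s['torque'])
fs=dict(top=grab('top'),side=grab('side'),wrist=grab('wrist'));pickle.dump((fs,s),open('f1.pkl','wb'))
o=np.zeros((384,800,3),np.uint8);o[:,:400]=fs['wrist']['pixels'][:,60:460];c=cv2.resize(fs['side']['pixels'][155:245,205:305],(400,360),interpolation=2);o[:360,400:]=c
cv2.imwrite('pics/g2.png',o[...,::-1])
E
```

```text
[ 0.46240422 -0.01230505  0.09241047] 0.2755079056536406 58.65677297115326 [-1.63012232  0.57775137  3.45645415] [0.2144468  0.34987439 0.02686651]
```

View pics/g2.png

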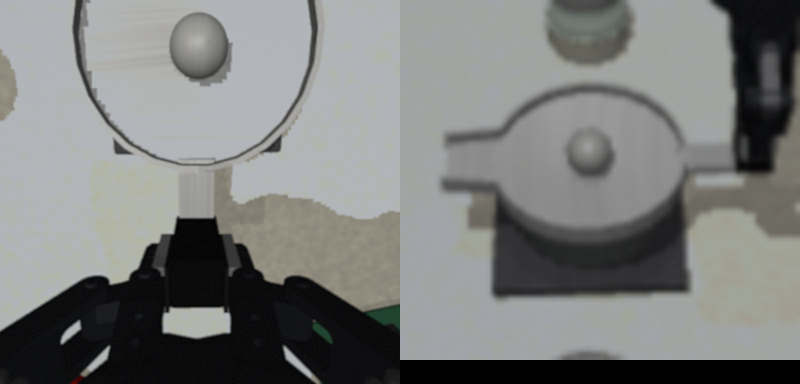

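The post is gripped between the pads and the ball sits mid-dish. The gripper is straight. Next is a slow lift.

send_rows(linear=[[0,0,-0.1],[0,0,-0.3],[0,0,-0.5],[0,0,-0.8],[0,0,-1.1]], dr=[[0,0,0],[0,0,0],[0,0,0],[0,0,0],[0,0,0]], fingers=[1,1,1,1,1])

```text
time: 16.2
position: [0.4624, -0.0124, 0.1035]
ee_rot: [1.0, 0.016, -0.0, -0.0]
wrist_force: [-0.4, 0.2, -3.1]
width: 0.271
gripper_force: 58.8
```

send_rows(linear=[[0,0,-0.3],[0,0,-0.6],[0,0,-0.9],[0,0,-1.2],[0,0,-1.5]], dr=[[0,0,0],[0,0,0],[0,0,0],[0,0,0],[0,0,0]], fingers=[1,1,1,1,1])

```text
time: 16.82
position: [0.4624, -0.0124, 0.1185]
ee_rot: [1.0, 0.016, 0.0, -0.0]
wrist_force: [0.1, 0.6, -3.9]
width: 0.274
gripper_force: 58.8
```

```bash
python3 - <<'E'
from h import *
import pickle
s=manip.observe();print(s['position'],R.from_quat(s['ee_rot']).as_matrix().round(4).tolist(),s['torque'])
(fs,s0)=pickle.load(open('f1.pkl','rb'));f=grab('wrist')
g=lambda f:cv2.cvtColor(f['pixels'],cv2.COLOR_RGB2GRAY)
def ballc(f,box):
    # dark-shaded ball against bright dish
    x0,y0,x1,y1=box;m=np.zeros((384,512),np.uint8);m[y0:y1,x0:x1]=g(f)[y0:y1,x0:x1]<150
    n,l,st,c=cv2.connectedComponentsWithStats(m);i=1+np.argmax(st[1:,4]);return c[i].round(1),st[i].tolist()
for F in(fs['wrist'],f): print(ballc(F,(200,0,330,100)))
# rim near edge row along col 256 in the hand frame (pitch/slip check)
for F in(fs['wrist'],f): print(g(F)[145:222:1,240].tolist())
E
```

```text
[ 0.46241887 -0.01243222  0.11853043] [[0.9995, 0.0325, 0.0], [0.0325, -0.9995, 0.0001], [0.0, -0.0001, -1.0]] [-0.00176868  0.35148069  0.01734784]
(array([261.8,  50.9]), [229, 12, 64, 74, 2978])
(array([262. ,  51.3]), [229, 13, 64, 72, 2911])
[179, 180, 181, 180, 180, 180, 179, 181, 180, 181, 180, 181, 177, 164, 156, 169, 174, 157, 114, 96, 129, 164, 173, 174, 171, 172, 174, 172, 168, 163, 161, 160, 161, 159, 159, 160, 160, 160, 159, 160, 159, 159, 159, 158, 157, 158, 159, 158, 158, 158, 158, 158, 157, 156, 157, 156, 157, 158, 156, 157, 156, 156, 157, 156, 157, 158, 157, 158, 158, 158, 156, 146, 122, 75, 23, 4, 7]
[180, 181, 181, 181, 181, 181, 182, 181, 182, 180, 182, 182, 177, 163, 156, 169, 176, 166, 136, 104, 124, 161, 174, 174, 172, 169, 165, 167, 164, 162, 163, 162, 161, 161, 161, 162, 161, 161, 161, 161, 159, 159, 160, 160, 159, 159, 160, 159, 159, 159, 158, 159, 158, 159, 159, 159, 159, 158, 158, 158, 158, 157, 158, 158, 159, 159, 158, 158, 158, 159, 157, 148, 125, 78, 26, 4, 13]
```

The dish has not slipped and the ball has not shifted. I'll finish the lift.

send_rows(linear=[[0,0,-0.3],[0,0,-0.6],[0,0,-0.9],[0,0,-1.2],[0,0,-1.5]], dr=[[0,0,0],[0,0,0],[0,0,0],[0,0,0],[0,0,0]], fingers=[1,1,1,1,1])

```text
time: 17.5
position: [0.4624, -0.0124, 0.1336]
ee_rot: [1.0, 0.016, 0.0, -0.0]
wrist_force: [-0.1, 0.2, -3.4]
width: 0.271
gripper_force: 58.8
```

send_rows(linear=[[0,0,-0.3],[0,0,-0.6],[0,0,-0.8],[0,0,-0.9],[0,0,-1.0]], dr=[[0,0,0],[0,0,0],[0,0,0],[0,0,0],[0,0,0]], fingers=[1,1,1,1,1])

```text
time: 18.12
position: [0.4624, -0.0124, 0.1433]
ee_rot: [1.0, 0.016, -0.0, -0.0]
wrist_force: [-0.1, -0.4, -4.7]
width: 0.276
gripper_force: 58.8
```

```bash
python3 - <<'E'
from h import *
s=manip.observe();M=R.from_quat(s['ee_rot']).as_matrix();print(s['position'],M.round(4).tolist())
# dish centre rel to tool: x=+.100, y ~0 along tool axes. rotating by a about world z (=-a about tool z) about centre
L=10.0
def rows(a0,a1,n,ease=None):
    t=np.linspace(0,1,n+1)[1:]
    A=np.radians(a0+(a1-a0)*t)
    # in tool frame at angle a0, centre fixed at (L,0). tool at C - L*(dir). world ccw = tool-frame negative y
    d=A-np.radians(a0)
    return np.c_[L-L*np.cos(d), L*np.sin(d)].round(3).tolist(), (-np.degrees(d)).round(2).tolist()
for st in (1,2,2.5,3): print(st,rows(0,5*st,5))
c=np.array([.5624,-.0095]);p=np.array([.4624,-.0124]);print(np.degrees(np.arctan2(*(c-p)[::-1])))
for fn in ([.5587,.1671],[.5553,.164]): print('funnel dir',np.degrees(np.arctan2(fn[1]-c[1],fn[0]-c[0])))
E
```

```text
[ 0.4623735  -0.01239814  0.14333156] [[0.9995, 0.0326, -0.0001], [0.0326, -0.9995, 0.0001], [-0.0001, -0.0001, -1.0]]
1 ([[0.002, 0.175], [0.006, 0.349], [0.014, 0.523], [0.024, 0.698], [0.038, 0.872]], [-1.0, -2.0, -3.0, -4.0, -5.0])
2 ([[0.006, 0.349], [0.024, 0.698], [0.055, 1.045], [0.097, 1.392], [0.152, 1.736]], [-2.0, -4.0, -6.0, -8.0, -10.0])
2.5 ([[0.01, 0.436], [0.038, 0.872], [0.086, 1.305], [0.152, 1.736], [0.237, 2.164]], [-2.5, -5.0, -7.5, -10.0, -12.5])
3 ([[0.014, 0.523], [0.055, 1.045], [0.123, 1.564], [0.219, 2.079], [0.341, 2.588]], [-3.0, -6.0, -9.0, -12.0, -15.0])
1.6611120451898929
funnel dir 91.20024560336387
funnel dir 92.34336128631945
```

send_rows(linear=[[0,0.087,0],[0.003,0.262,0],[0.014,0.523,0],[0.038,0.872,0],[0.075,1.219,0]], dr=[[0,0,-0.5],[0,0,-1.5],[0,0,-3],[0,0,-5],[0,0,-7]], fingers=[1,1,1,1,1])

```text
time: 18.75
position: [0.4636, -0.0249, 0.1433]
ee_rot: [0.997, 0.078, -0.0, -0.0]
wrist_force: [0.2, 0.6, -4.2]
width: 0.275
gripper_force: 58.8
```

send_rows(linear=[[0.006,0.349,0],[0.024,0.698,0],[0.055,1.045,0],[0.097,1.392,0],[0.152,1.736,0]], dr=[[0,0,-2],[0,0,-4],[0,0,-6],[0,0,-8],[0,0,-10]], fingers=[1,1,1,1,1])

```text
time: 19.38
position: [0.4677, -0.0419, 0.1433]
ee_rot: [0.986, 0.165, -0.0, 0.0]
wrist_force: [0.7, -0.2, -2.9]
width: 0.276
gripper_force: 58.8
```

```bash
cat > chk.py <<'E'
from h import *
s=manip.observe();M=R.from_quat(s['ee_rot']).as_matrix();print('pos',s['position'].round(4),'yaw',np.degrees(np.arctan2(M[1,0],M[0,0])).round(2),'z',M[:,2].round(4),'centre',(s['position']+.1*M[:,0]).round(4),'q',s['q'].round(2))
f=grab('wrist');g=cv2.cvtColor(f['pixels'],cv2.COLOR_RGB2GRAY);m=np.zeros((384,512),np.uint8);m[0:100,200:330]=g[0:100,200:330]<150
n,l,st,c=cv2.connectedComponentsWithStats(m);i=1+np.argmax(st[1:,4]);print('ball px',c[i].round(1),st[i].tolist())
E
python3 chk.py
```

```text
pos [ 0.4677 -0.0419  0.1433] yaw 18.98 z [-1.e-04 -1.e-04 -1.e+00] centre [ 0.5623 -0.0094  0.1433] q [ 0.44  0.16 -0.46  1.91  0.08  1.09 -1.29]
ball px [261.4  52. ] [229, 13, 64, 75, 3039]
```

The pivot is exact, the dish is level and the ball has not moved. I'll continue the turn.

send_rows(linear=[[0.006,0.349,0],[0.024,0.698,0],[0.055,1.045,0],[0.097,1.392,0],[0.152,1.736,0]], dr=[[0,0,-2],[0,0,-4],[0,0,-6],[0,0,-8],[0,0,-10]], fingers=[1,1,1,1,1])

```text
time: 20.05
position: [0.4748, -0.0577, 0.1433]
ee_rot: [0.968, 0.25, -0.0, 0.0]
wrist_force: [-0.3, -0.2, -3.7]
width: 0.274
gripper_force: 58.8
```

send_rows(linear=[[0.006,0.349,0],[0.024,0.698,0],[0.055,1.045,0],[0.097,1.392,0],[0.152,1.736,0]], dr=[[0,0,-2],[0,0,-4],[0,0,-6],[0,0,-8],[0,0,-10]], fingers=[1,1,1,1,1])

```text
time: 20.68
position: [0.4845, -0.0722, 0.1433]
ee_rot: [0.943, 0.333, -0.0, 0.0]
wrist_force: [0.3, -0.3, -3.6]
width: 0.271
gripper_force: 58.8
```

send_rows(linear=[[0.006,0.349,0],[0.024,0.698,0],[0.055,1.045,0],[0.097,1.392,0],[0.152,1.736,0]], dr=[[0,0,-2],[0,0,-4],[0,0,-6],[0,0,-8],[0,0,-10]], fingers=[1,1,1,1,1])

```text
time: 21.3
position: [0.4968, -0.0847, 0.1433]
ee_rot: [0.91, 0.415, 0.0, -0.0]
wrist_force: [0.1, -0.4, -4.3]
width: 0.275
gripper_force: 58.8
```

```bash
python3 chk.py
```

```text
pos [ 0.4968 -0.0847  0.1433] yaw 48.99 z [ 0.  0. -1.] centre [ 0.5624 -0.0092  0.1433] q [ 0.53  0.24 -0.48  1.82  0.12  1.11 -0.71]
ball px [259.7  53. ] [229, 13, 60, 78, 3094]
```

send_rows(linear=[[0.006,0.349,0],[0.024,0.698,0],[0.055,1.045,0],[0.097,1.392,0],[0.152,1.736,0]], dr=[[0,0,-2],[0,0,-4],[0,0,-6],[0,0,-8],[0,0,-10]], fingers=[1,1,1,1,1])

```text
time: 21.98
position: [0.5108, -0.0949, 0.1433]
ee_rot: [0.87, 0.492, 0.0, -0.0]
wrist_force: [0.2, 0.3, -3.6]
width: 0.272
gripper_force: 58.8
```

send_rows(linear=[[0.006,0.349,0],[0.024,0.698,0],[0.055,1.045,0],[0.097,1.392,0],[0.152,1.736,0]], dr=[[0,0,-2],[0,0,-4],[0,0,-6],[0,0,-8],[0,0,-10]], fingers=[1,1,1,1,1])

```text
time: 22.6
position: [0.5265, -0.1025, 0.1433]
ee_rot: [0.824, 0.566, 0.0, -0.0]
wrist_force: [0.6, -0.0, -3.4]
width: 0.274
gripper_force: 58.8
```

send_rows(linear=[[0.006,0.349,0],[0.024,0.698,0],[0.055,1.045,0],[0.097,1.392,0],[0.152,1.736,0]], dr=[[0,0,-2],[0,0,-4],[0,0,-6],[0,0,-8],[0,0,-10]], fingers=[1,1,1,1,1])

```text
time: 23.22
position: [0.5433, -0.1073, 0.1433]
ee_rot: [0.772, 0.636, 0.0, -0.0]
wrist_force: [-0.4, -1.0, -3.4]
width: 0.272
gripper_force: 58.8
```

send_rows(linear=[[0.006,0.349,0],[0.024,0.698,0],[0.055,1.045,0],[0.097,1.392,0],[0.137,1.65,0]], dr=[[0,0,-2],[0,0,-4],[0,0,-6],[0,0,-8],[0,0,-9.5]], fingers=[1,1,1,1,1])

```text
time: 23.85
position: [0.5597, -0.1091, 0.1433]
ee_rot: [0.716, 0.698, 0.0, -0.0]
wrist_force: [-0.1, 0.7, -3.6]
width: 0.275
gripper_force: 58.9
```

send_rows(linear=[[0.002,0.192,0],[0.006,0.349,0],[0.012,0.488,0],[0.016,0.558,0],[0.017,0.576,0]], dr=[[0,0,-1.1],[0,0,-2],[0,0,-2.8],[0,0,-3.2],[0,0,-3.3]], fingers=[1,1,1,1,1])

```text
time: 24.48
position: [0.5653, -0.1091, 0.1433]
ee_rot: [0.697, 0.717, 0.0, -0.0]
wrist_force: [-0.5, 0.0, -3.5]
width: 0.27
gripper_force: 58.9
```

send_rows(linear=[[0,0,0],[0,0,0],[0,0,0],[0,0,0],[0,0,0]], dr=[[0,0,0],[0,0,0],[0,0,0],[0,0,0],[0,0,0]], fingers=[1,1,1,1,1])

```text
time: 25.1
position: [0.5653, -0.1091, 0.1433]
ee_rot: [0.697, 0.717, 0.0, -0.0]
wrist_force: [0.6, 0.3, -3.6]
width: 0.271
gripper_force: 58.9
```

```bash
python3 chk.py; python3 - <<'E'
from h import *
t=grab('top');w=grab('wrist');o=np.zeros((400,800,3),np.uint8)
o[:384,:400]=w['pixels'][:,60:460];c=cv2.resize(t['pixels'][120:260,110:350],(400,233),interpolation=2);o[:233,400:]=c;cv2.imwrite('pics/end.png',o[...,::-1])
E
```

```text
pos [ 0.5653 -0.1091  0.1433] yaw 91.66 z [ 1.e-04  1.e-04 -1.e+00] centre [ 0.5624 -0.0091  0.1433] q [ 0.58  0.41 -0.57  1.63  0.24  1.17 -0.02]
ball px [256.9  52.1] [227, 12, 62, 78, 3261]
```

View pics/end.png

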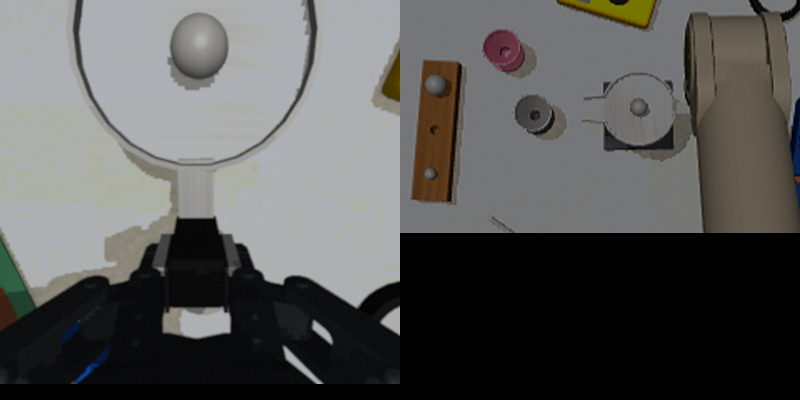

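The spout points at the grey funnel, the dish is level, and the ball is in its middle. The rack still holds the other two balls. I'll check that nothing is moving, then hand in.

```bash
python3 chk.py; python3 -c "
from rig import manip
print(manip.close_job())"
```

```text
pos [ 0.5653 -0.1091  0.1433] yaw 91.66 z [ 0.e+00  1.e-04 -1.e+00] centre [ 0.5624 -0.0091  0.1433] q [ 0.58  0.41 -0.57  1.63  0.24  1.17 -0.02]
ball px [256.9  52.2] [227, 12, 62, 78, 3256]
the job is handed in; nothing more can be done
None
```

The job is handed in at about 25 s, with the 28 mm ball in the middle of the level dish, held 5 cm above the stand with its spout pointing at the grey funnel; the other two balls are still in the rack, but I did not check the jar separately at the end.

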